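Tighten a loose stop block in the bracing jig and press it into the peg board

ROBOT

A 7-joint arm with a two-finger parallel gripper is mounted at the origin on the work surface. World frame = base frame: x ahead of the robot, y to its left, z up, the work surface at z = 0. Lengths are in m, angles in rad, forces in N, time in s.
With the tool pointing down it reaches from about 0.4 to 0.875 m from the base axis. Payload 6.5 kg.
Tool frame: the origin (TCP) lies at the very end of the fingers, on their centre line; the grasp point (between the pads) lies 19 mm behind it (grasp_offset is the distance from the TCP to the grasp point, in m); z points along the fingers, y is the line along which they close (so a half turn about z gives the same grasp; the last joint's range is limited). The gripper opens to 88 mm and grips with 3 to 60 N. Pads are 18 mm wide; open, the fingers measure 123 mm over their backs; the gripper's body (75 mm by 187 mm) begins 45 mm behind the grasp point.
Start: joints at [-0.066, 0.536, -0.004, 1.538, 0.003, 1.067, -0.071], TCP at [0.65, 0, 0.239] pointing down, gripper open.
Joint ranges: [-2.7, 2.7], [-0.37, 2.16], [-1.27, 1.26], [0.24, 2.4], [-1.31, 4.45], [0.19, 1.91], [-2.76, 2.76]. Speed limits (rad/s): [2.39, 2.39, 3.14, 3.14, 3.14, 3.14, 3.14].

INTERFACE

Orientations are given as a unit quaternion [x, y, z, w].
In Python, from plant import * gives the robot as it stands.
- The arm moves only by the tool servo_tool, never from a script. Its arguments are lists of equal length, an entry for each row: "dp": the shift along the tool's x, y, z in mm, a list of three; "dr": the turn, a rotation vector about the tool's x, y, z in rad, a list of three; "hand": the opening, from 0 (shut) to 1 (fully open). A call has exactly 8 rows; each row is the pose to reach, as a shift and turn from the pose commanded when the call began, along the tool's axes at that moment; what a row does not reach only later rows make up. A row lasts 1/8 s, in which the tool goes at most 62.5 mm and 10.7 degrees, less where a joint would pass 70% of its speed; a pose out of reach is approached as far as the arm can. A call with a gripper value outside its range is refused whole. The fingers move at their own pace and stop on an object; the grip force is fixed at half the most. Time passes only in rows, so rows that repeat a pose let the fingers close, or fill a call up. It gives the time, the measured TCP pose, the force, the opening and the grip force at its end, in the units of the state.
- get_state(): the state, without advancing time (a new reading comes with each control period).
- capture(name): name is "scene" or "side" or "wrist"; returns a dict with "image" (400x640x3 uint8, blue, green, red), "z_map" (400x640 float32, m along the optical axis (not along the pixel's ray), 0 where there is no reading), "mtx" (3x3 intrinsics, pixels), "R" (3x3) and "t" (3): a world point X has camera coordinates R X + t. Camera axes: x right, y down, z forward; pixel columns grow to the right and rows downward; lengths in m; the calibration is good to about 2 mm. The wrist camera is an equidistant fisheye: a pixel r from the principal point sees the ray r / f radians off the axis. A picture is of the moment at which its call begins.
- sign_off(): hands the job in; it is judged then, once.
Trained networks look in a picture, given as the dict that the camera call returned (one of the last four; its "shot" number tells which), for a name from the list of things; names that differ only in an ending like _2 or _b are one class to them, and where a whole thing is asked for, a point or a joint stands for the part that bears it (a point fixed in the world has none). Each returns a list of dicts, best first, with "confidence" (0 to 1); they miss things now and then, are a little off and sometimes report something else, mostly with a low value. They report only what shows in the picture. A call takes as long as a camera call. They do not tell look-alikes from the thing itself.
- recognise(picture, query): "xyz" ([x, y, z] in m, in world coordinates, good to about 4 mm: the middle of the surface that is visible of it).
- tip_of(picture, query): "xyz" ([x, y, z] in m, in world coordinates, good to about 4 mm: a listed point, or the origin of a listed thing).
The state is a dict: "time": time; "qpos": joint angles; "joint_vel": joint speeds; "effort": joint torques, N m; "eef_pos": TCP position; "ee_rot": TCP orientation; "ft_force": force on the tool from outside, world axes, zero at the start; "wrist_torque": the same for the moment, N m; "opening": opening from 0.0 (shut) to 1.0 (fully open); "finger_force": force on a finger pad.
Only numpy, scipy, OpenCV 4.12 (cv2) and the standard library are available. Lean on these libraries where they do the work, as an engineer would, in place of code of your own. Each camera call takes 0.05 s, during which the arm holds its last target. There are 200 camera calls.

TASK

The loose stop block's wing screw is slack, and the block only spins along if you turn the wing on the open bench. Stand the block on its studs in the bracing jig and let go of it, then screw the wing clockwise there until it is fully tight. Then take the block by its wing and press it into the vacant place in the peg board, between the two fitted blocks, until its studs are fully home; leave the other things on the bench where they lie.

Things in the scene. Friction and masses are not known exactly. Their poses are not given: they have to be found in the camera images.
- block: loose stop block: beech body 96 (its x) x 44 (y) x 30 high on four beech studs (12 diameter, 14 long, tapered tips) at x = +-32, y = +-12, with a steel wing screw on top. Stands on its studs on the bench, any yaw; a half turn makes no difference. Origin: centre of the footprint at the stud tips; body's underside 14 above it, top 44 above. About 300 g
- block_seat (a point): centre of the loose block's body underside (14 above the stud tips), axes as the block
- wing_grip (a point): centre of the loose block's wing, on the block's centre line, 65 above the stud tips. The wing is a steel bar 40 long (this point's x) x 14 thick (its y) x 18 high (12 to 30 above the body's top) on a 12 shank; grip it across the 14. In plan it stays inside the body's 44 width at any turn
- wing (a joint): turn of the wing relative to its block, rad, growing clockwise from above. Starts slack at 0.5 to 0.9; hard stop (fully tight) at 2.6, with the bar along the block's x: 1.7 to 2.1 rad to turn (two grasps). Bar's angle anticlockwise from block x = 2.6 minus this value. Friction about 0.15 N m, more than the bench holds the loose block with; stays where left
- jig: bracing jig fixed to the bench: plywood base 150 (x) x 110 (y) x 12 thick with two U-shaped beech end stops, 34 high above the base, round a nest 103 (x) x 51 (y), flared outwards by 7 over the top 12 as a lead-in. The stops' arms leave the middle 65 of both long sides open for fingers holding the block's sides. Origin: centre of the base's underside
- jig_floor (a point): centre of the nest, on top of the jig's base (12 above the bench), where the stud tips stand; x along the nest's length
- board: peg board fixed to the bench: plywood 130 (x) x 190 (y) x 30 thick, with three places 54 apart along its y, block length along board x. The outer two hold fitted blocks (tops 30, wing tops 60 above the board, wings along x). The middle is vacant with four round sockets, 14.5 diameter, at x = +-32, y = +-12; 10 clear beside a fitted body, too little for fingers. Origin: centre of underside
- place (a point): centre of the vacant place on the board's top (30 above the bench); x along the block's length. The sockets (2 chamfer) are a tight push fit: studs drop in about 6, are then resisted with about 10 N until the block's underside is flush on the board, and do not spring back. Set the studs in and push straight down with 15 to 20 N
- chisel: bystander: bench chisel, 185 long, wooden handle, lying along the robot's x (origin at the underside near its middle)
- pencil: bystander: flat carpenter's pencil, 180 long (origin at the underside near its middle)
- mallet: bystander: wooden joiner's mallet, lying, head 75 x 130 x 75 (origin at the underside near its middle)
- glue: bystander: standing white glue bottle, 56 diameter, 150 tall (origin at the underside near its middle)
- offcut: bystander: pale timber offcut 120 x 60 x 28 (origin at the underside near its middle)
- square: bystander: try square, 150 steel blade (origin at the underside near its middle)
- gauge: bystander: marking gauge, 190 stem with 60 x 60 fence (origin at the underside near its middle)
Things that resemble listed ones, but are neither listed nor needed, are in the scene too. What is shaped like the jig but red is not meant.

How it is judged:
By the outcome, as a careful person would: the job done as asked, in the order asked, and still so for the second after the job is handed in, with the robot touching nothing.
It also fails if it takes over 72 s, if anything falls off the work surface, if the arm or the gripper's body presses on something with over 40 N, if the wrist force passes 120 N, or if a joint passes its speed limit or range.

## Working session

There is one attempt and no reset: what is moved stays moved. The work goes in short steps, Python scripts to look and compute and a tool call to move; the robot and the scene stay as the last step left them, time stands still between calls to the robot, and variables do not carry over. Pictures are saved under pics/ and viewed, at most 10 in all, crops included, and the job is handed in when it is done.

Besides the shell and the picture viewer there is one more tool, called after "Call:" as name(argument=value, ...) on one line, values as JSON. servo_tool: Moves the arm, as the interface text tells. Its arguments: {"type":"object","properties":{"dp":{"type":"array"},"dr":{"type":"array"},"hand":{"type":"array"}},"required":["dp","dr","hand"]}

```bash
mkdir -p pics; ls; python3 - <<'E'
from plant import *
import cv2
s=get_state();print(s)
p={}
for n in ("scene","side"):
    c=capture(n);cv2.imwrite(f"pics/{n}0.png",c["image"])
    for q in ("block","block_seat","wing_grip","jig","jig_floor","board","place"):
        try:
            print(n,q,[(r["confidence"],r["xyz"]) for r in tip_of(c,q)[:4]])
        except Exception as e: print(n,q,e)
E
```

```text
pics
{'time': 0.0, 'qpos': array([-0.06621006,  0.53714041, -0.00446489,  1.53884942,  0.00262635,
        1.06732115, -0.07121233]), 'joint_vel': array([-0.00026891,  0.00067935,  0.00017662,  0.00010617, -0.00226905,
        0.00010026, -0.00057643]), 'effort': array([-1.69933578e-04, -5.70981932e+01,  9.90184285e-01, -2.51597965e+01,
       -5.62433247e-02,  1.80829730e-02,  2.02785413e-04]), 'eef_pos': array([ 6.49388096e-01, -1.94637402e-06,  2.37864779e-01]), 'ee_rot': array([ 7.07069426e-01,  7.07143616e-01, -6.51518693e-04, -5.55645340e-04]), 'ft_force': array([-0.0848853 , -0.19505753,  0.26288864]), 'wrist_torque': array([0.01113745, 0.04454187, 0.03913831]), 'finger_force': 0.0, 'opening': 1.0005893947156341}
scene block [(0.91, [0.57, 0.0233, 0.001])]
scene block_seat [(0.93, [0.5689, 0.0221, 0.0155])]
scene wing_grip [(0.64, [0.5764, 0.0235, 0.0627]), (0.53, [0.5885, 0.317, 0.0136])]
scene jig [(0.98, [0.5319, 0.5113, 0.0016]), (0.86, [0.3493, 0.394, 0.001]), (0.57, [0.5843, 0.3163, -0.0011])]
scene jig_floor [(0.91, [0.5871, 0.3194, 0.0134]), (0.81, [0.3487, 0.3938, 0.0133]), (0.77, [0.5366, 0.516, 0.013])]
scene board [(0.74, [0.3658, -0.1716, 0.0011]), (0.57, [0.5273, -0.3128, 0.0017])]
scene place [(0.65, [0.5321, -0.3122, 0.0297])]
side block [(0.63, [0.5702, 0.0259, -0.0037])]
side block_seat []
side wing_grip [(0.65, [0.5741, 0.0243, 0.0655])]
side jig [(0.93, [0.5349, 0.5207, -0.0016]), (0.9, [0.5844, 0.3124, 0.0014]), (0.57, [0.3539, 0.3936, -0.0006]), (0.46, [0.5886, 0.3087, 0.0106])]
side jig_floor [(0.88, [0.5365, 0.5182, 0.0115]), (0.77, [0.3562, 0.3942, 0.0128]), (0.69, [0.5876, 0.3132, 0.0112])]
side board [(0.65, [0.589, 0.3133, 0.0128]), (0.6, [0.5281, -0.3063, 0.0002])]
side place [(0.74, [0.5278, -0.318, 0.0274])]
```

View pics/scene0.png

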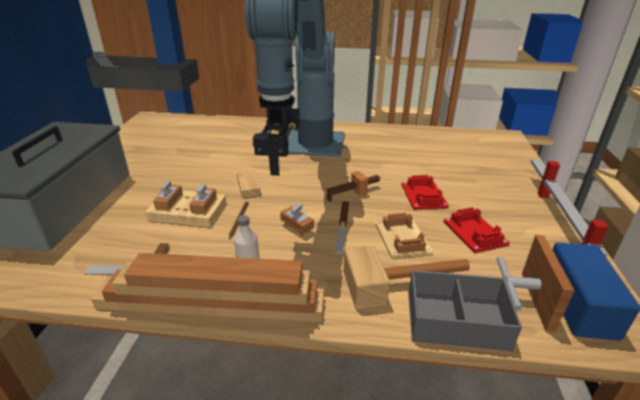

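View pics/side0.png

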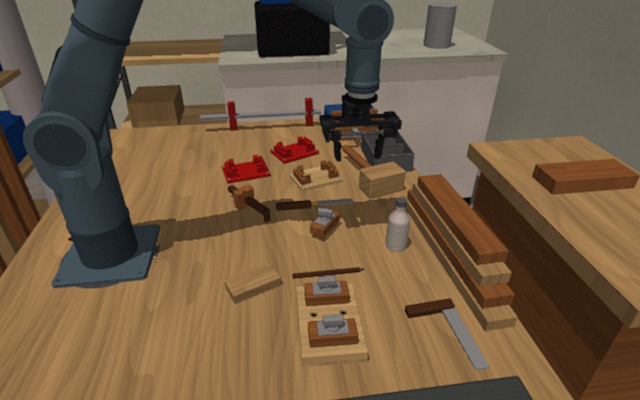

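The scene picture shows the loose block at (297,220), the beech jig at (403,235) with the red look-alikes beside it, and the board at (187,205). The side picture agrees: block (325,222), jig (317,175), board (330,320). Next I measure the poses from the depth maps.

```bash
cat > h.py <<'E'
from plant import *
import numpy as np, cv2
from scipy.spatial.transform import Rotation as Ro
def cloud(c, fish):
    z=c["z_map"].astype(float); K=c["mtx"]; v,u=np.mgrid[0:400,0:640]
    a=(u-K[0,2])/K[0,0]; b=(v-K[1,2])/K[1,1]
    if fish:
        r=np.hypot(a,b)+1e-9; s=np.tan(np.minimum(r,1.4))/r; a=a*s; b=b*s
    P=np.stack([a*z,b*z,z],-1); W=(P-c["t"])@c["R"]
    W[z<=0]=np.nan
    return W
def rect(W,cx,cy,rad,z0,z1):
    m=(np.hypot(W[...,0]-cx,W[...,1]-cy)<rad)&(W[...,2]>z0)&(W[...,2]<z1)
    p=W[m]
    if len(p)<8: return len(p)
    (c,s,a)=cv2.minAreaRect((p[:,:2]*1000).astype(np.float32))
    if s[0]<s[1]: s=s[::-1]; a+=90
    return len(p),np.round(c,1),np.round(s,1),round((a+90)%180-90,1),np.round(np.median(p[:,2])*1e3,1)
E
python3 - <<'E'
from h import *
for n in ("scene","side","wrist"):
    c=capture(n); W=cloud(c,n=="wrist"); cv2.imwrite(f"pics/{n}1.png",c["image"]); np.save(f"{n}1.npy",W)
    print(n,c["mtx"].round(1).tolist())
    if n=="wrist": print(-c["R"].T@c["t"],c["R"])
    for nm,a in dict(btop=(.571,.023,.06,.040,.048),wing=(.571,.023,.06,.069,.079),jigbase=(.586,.315,.11,.008,.016),jigtop=(.586,.315,.1,.042,.05),jigall=(.586,.315,.11,.008,.06),board=(.529,-.313,.13,.026,.034),fittop=(.529,-.313,.13,.055,.065),f1=(.529,-.26,.045,.055,.065),f2=(.529,-.367,.045,.055,.065)).items():
        print(nm,rect(W,*a))
E
```

```text
scene [[422.2, 0.0, 321.4], [0.0, 422.2, 203.5], [0.0, 0.0, 1.0]]
btop (251, array([576.1,  25.7]), array([98.6, 46.2]), 52.2, np.float64(45.1))
wing (57, array([575.3,  25.6]), array([40. , 14.9]), -22.1, np.float64(73.9))
jigbase (858, array([590.1, 317.3]), array([151.2, 111.4]), 15.8, np.float64(13.1))
jigtop (158, array([590. , 318.1]), array([127.2,  74.8]), 15.7, np.float64(45.3))
jigall (1625, array([590.1, 317.3]), array([151.2, 111.4]), 15.8, np.float64(15.3))
board (868, array([ 531.9, -309.4]), array([191.2, 137.2]), 87.3, np.float64(30.6))
fittop (480, array([ 533.2, -308.6]), array([151.4,  98.9]), 86.8, np.float64(61.1))
f1 (180, array([ 530.1, -255.1]), array([86.7, 44.4]), -4.1, np.float64(61.5))
f2 (195, array([ 530.2, -359.8]), array([88.2, 42.2]), -5.9, np.float64(61.7))
side [[424.7, 0.0, 317.0], [0.0, 424.7, 197.1], [0.0, 0.0, 1.0]]
btop (235, array([573.6,  22.1]), array([98.6, 42.6]), 50.2, np.float64(44.3))
wing (56, array([572.4,  22. ]), array([38.9, 18.4]), -23.3, np.float64(72.8))
jigbase (504, array([584.7, 313.6]), array([151.6, 117.1]), 17.2, np.float6
[... 495 characters left out ...]
(60.6))
wrist [[309.7, 0.0, 317.7], [0.0, 309.7, 201.5], [0.0, 0.0, 1.0]]
[0.65010766 0.06770393 0.38494725] [[ 9.99999508e-01  9.89956752e-04 -6.03084553e-05]
 [ 9.70312596e-04 -9.63945247e-01  2.66098891e-01]
 [ 2.05292345e-04 -2.66098818e-01 -9.63945733e-01]]
btop (2478, array([573.8,  23.3]), array([96.7, 45. ]), 51.4, np.float64(44.7))
wing (503, array([573.7,  23. ]), array([40.6, 15.4]), -22.9, np.float64(73.8))
jigbase 0
jigtop 0
jigall 0
board (1266, array([ 533.9, -239.3]), array([131.4,  47.3]), -1.8, np.float64(29.8))
fittop (31, array([ 518.6, -235.9]), array([60.5,  3.4]), -2.7, np.float64(55.9))
f1 (27, array([ 520.4, -236. ]), array([56.9,  3.4]), -2.7, np.float64(55.9))
f2 0
```

View pics/wrist1.png

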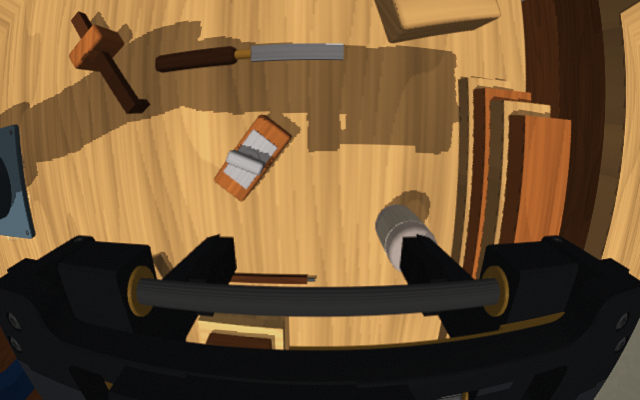

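The wrist picture shows the block at (253,157), clear of the chisel at (250,55) and of the pencil. The block is at (573.8, 23.2) mm with yaw 51.4°, and the wing is at 0.755, so about 1.85 rad remain. I'm approaching it across its body.

Call:
servo_tool(dp=[[6, -19, 20], [12, -38, 40], [18, -57, 60], [23, -75.5, 80], [23, -75.5, 120], [23, -75.5, 165], [23, -75.5, 205], [23, -75.5, 222]], dr=[[0, 0, 0.17], [0, 0, 0.34], [0, 0, 0.51], [0, 0, 0.674], [0, 0, 0.674], [0, 0, 0.674], [0, 0, 0.674], [0, 0, 0.674]], hand=[1, 1, 1, 1, 1, 1, 1, 1])

```text
time: 1.95
eef_pos: [0.5732, 0.023, 0.0148]
ee_rot: [0.901, 0.434, -0.001, -0.001]
ft_force: [0.2, 0.0, -0.5]
opening: 0.996
finger_force: 0.0
```

Call:
servo_tool(dp=[[0, 0, 0], [0, 0, 0], [0, 0, 0], [0, 0, 0], [0, 0, 0], [0, 0, -30], [0, 0, -70], [0, 0, -110]], dr=[[0, 0, 0], [0, 0, 0], [0, 0, 0], [0, 0, 0], [0, 0, 0], [0, 0, 0], [0, 0, 0], [0, 0, 0]], hand=[0.3, 0.3, 0.3, 0.3, 0.3, 0.3, 0.3, 0.3])

```text
time: 2.95
eef_pos: [0.5737, 0.0229, 0.1273]
ee_rot: [0.901, 0.434, -0.001, -0.0]
ft_force: [0.3, 0.2, -2.2]
opening: 0.497
finger_force: 30.0
```

Call:
servo_tool(dp=[[29, -20, -10], [58, -41, -20], [87, -61, -30], [116, -81, -40], [145, -102, -40], [174, -122, -40], [174, -122, -40], [174, -122, -40]], dr=[[0, 0, 0.15], [0, 0, 0.3], [0, 0, 0.45], [0, 0, 0.609], [0, 0, 0.609], [0, 0, 0.609], [0, 0, 0.609], [0, 0, 0.609]], hand=[0.3, 0.3, 0.3, 0.3, 0.3, 0.3, 0.3, 0.3])

```text
time: 3.95
eef_pos: [0.5873, 0.2341, 0.1662]
ee_rot: [0.99, 0.143, -0.001, 0.001]
ft_force: [-0.3, -0.4, -2.9]
opening: 0.496
finger_force: 30.0
```

```bash
python3 - <<'E'
from h import *
s=get_state();print(s["eef_pos"],s["qpos"].round(2))
R=Ro.from_quat(s["ee_rot"]).as_matrix();print(R.round(3))
c=capture("wrist");W=cloud(c,True);cv2.imwrite("pics/w2.png",c["image"])
for nm,a in dict(jigbase=(.587,.315,.11,.008,.016),jigtop=(.587,.315,.1,.042,.05),jigall=(.587,.315,.11,.008,.06)).items(): print(nm,rect(W,*a))
e=s["eef_pos"]
for dz in (0.024,.029,.034): print(rect(W,e[0],e[1],.07,e[2]+dz-.006,e[2]+dz+.006))
E
```

```text
[0.58730377 0.23412635 0.16615199] [-0.64  0.6   0.28  1.66 -0.2   0.91 -1.58]
[[ 0.959  0.284 -0.001]
 [ 0.284 -0.959 -0.001]
 [-0.001  0.001 -1.   ]]
jigbase (9286, array([587.5, 315.3]), array([150.1, 111.1]), 16.4, np.float64(12.3))
jigtop (1403, array([587.3, 315.7]), array([126.7,  75.2]), 16.0, np.float64(44.9))
jigall (13027, array([587.5, 315.3]), array([150.1, 111.1]), 16.4, np.float64(12.7))
(12578, array([590.6, 234.7]), array([89.7, 74.9]), 14.9, np.float64(193.3))
(13425, array([590.6, 234.6]), array([89.7, 75.1]), 14.9, np.float64(193.6))
(6321, array([593.7, 233.2]), array([87. , 70.9]), 39.4, np.float64(195.4))
```

View pics/w2.png

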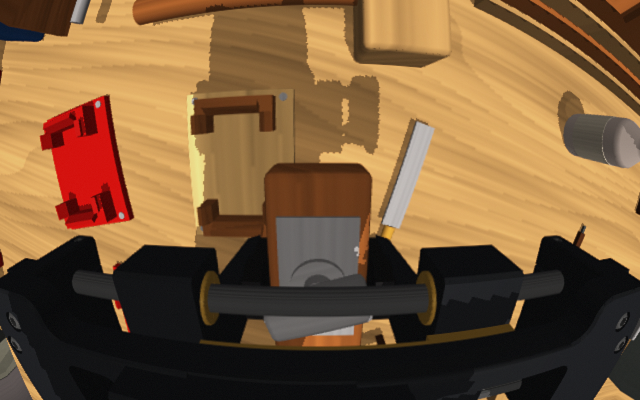

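The wrist picture shows the jig at (240,165), the block well held at (318,240), and the red jig at (90,170). Jig pose: (587.4, 315.4) mm, yaw 16.4°. I'm placing the block and stopping just above the floor.

Call:
servo_tool(dp=[[12, -39, 0], [23, -78, 0], [23, -78, 0], [23, -78, 40], [23, -78, 75], [23, -78, 105], [23, -78, 125], [23, -78, 135]], dr=[[0, 0, 0], [0, 0, 0], [0, 0, 0], [0, 0, 0], [0, 0, 0], [0, 0, 0], [0, 0, 0], [0, 0, 0]], hand=[0.3, 0.3, 0.3, 0.3, 0.3, 0.3, 0.3, 0.3])

```text
time: 5.0
eef_pos: [0.5877, 0.3151, 0.0309]
ee_rot: [0.99, 0.143, -0.0, 0.0]
ft_force: [-0.0, 0.6, -2.9]
opening: 0.494
finger_force: 30.0
```

Call:
servo_tool(dp=[[0, 0, 4], [0, 0, 4], [0, 0, 4], [0, 0, 4], [0, 0, 4], [0, 0, -20], [0, 0, -60], [0, 0, -100]], dr=[[0, 0, 0], [0, 0, 0], [0, 0, 0], [0, 0, 0], [0, 0, 0], [0, 0, 0], [0, 0, 0], [0, 0, 0]], hand=[0.3, 0.3, 0.8, 0.8, 0.8, 0.8, 0.8, 0.8])

```text
time: 6.0
eef_pos: [0.588, 0.3165, 0.1345]
ee_rot: [0.99, 0.143, 0.001, -0.0]
ft_force: [-0.2, 0.6, 0.1]
opening: 0.8
finger_force: 0.0
```

```bash
python3 - <<'E'
from h import *
s=get_state();print(s["eef_pos"],s["opening"])
c=capture("wrist");W=cloud(c,True)
for nm,a in dict(btop=(.587,.315,.07,.0525,.060),wing=(.587,.315,.05,.082,.09)).items(): print(nm,rect(W,*a))
for n in ("scene","side"):
    c=capture(n);W=cloud(c,False)
    for nm,a in dict(btop=(.587,.315,.07,.0525,.060),wing=(.587,.315,.05,.080,.092)).items(): print(n,nm,rect(W,*a))
E
```

```text
[0.58803527 0.31650379 0.13451799] 0.7996728638717941
btop (5160, array([588.4, 315.2]), array([96. , 44.4]), 16.6, np.float64(56.7))
wing (1161, array([588.3, 315.5]), array([40.4, 14.8]), -58.5, np.float64(85.9))
scene btop (234, array([590.8, 317.1]), array([97.6, 44.6]), 16.9, np.float64(57.2))
scene wing (73, array([590.4, 318.3]), array([41.5, 14.7]), -57.0, np.float64(85.9))
side btop (165, array([584.9, 312.8]), array([94.6, 47.3]), 15.1, np.float64(56.0))
side wing (31, array([586.7, 312.3]), array([39.1, 15.6]), -59.5, np.float64(84.6))
```

Call:
servo_tool(dp=[[0, 1, 0], [0, 1, 0], [0, 1, 0], [0, 1, 0], [0, 1, 0], [0, 1, 0], [0, 1, 0], [0, 1, 0]], dr=[[0, 0, -0.18], [0, 0, -0.36], [0, 0, -0.54], [0, 0, -0.72], [0, 0, -0.9], [0, 0, -1.08], [0, 0, -1.26], [0, 0, -1.44]], hand=[0.8, 0.8, 0.8, 0.8, 0.8, 0.6, 0.6, 0.6])

```text
time: 7.15
eef_pos: [0.5874, 0.315, 0.1312]
ee_rot: [0.647, 0.762, -0.001, -0.0]
ft_force: [0.5, -0.4, 0.0]
opening: 0.603
finger_force: 0.0
```

Call:
servo_tool(dp=[[0, 1, 0], [0, 1, 0], [0, 1, 15], [0, 1, 40], [0, 1, 60], [0, 1, 71], [0, 1, 71], [0, 1, 71]], dr=[[0, 0, -0.17], [0, 0, -0.34], [0, 0, -0.4], [0, 0, -0.4], [0, 0, -0.4], [0, 0, -0.4], [0, 0, -0.4], [0, 0, -0.4]], hand=[0.6, 0.6, 0.6, 0.6, 0.6, 0.6, 0.6, 0.6])

```text
time: 8.15
eef_pos: [0.5894, 0.316, 0.0615]
ee_rot: [0.485, 0.874, 0.001, 0.0]
ft_force: [0.5, -0.6, -0.0]
opening: 0.602
finger_force: 0.0
```

Call:
servo_tool(dp=[[0, 0, 0], [0, 0, 0], [0, 0, 0], [0, 0, 0], [0, 0, 0], [0, 0, 0], [0, 0, 0], [0, 0, 0]], dr=[[0, 0, 0], [0, 0, 0], [0, 0, 0], [0, 0, 0], [0, 0, 0], [0, 0, 0], [0, 0, 0], [0, 0, 0]], hand=[0.05, 0.05, 0.05, 0.05, 0.05, 0.05, 0.05, 0.05])

```text
time: 9.15
eef_pos: [0.5889, 0.3156, 0.0607]
ee_rot: [0.485, 0.874, -0.0, -0.0]
ft_force: [-0.1, -0.4, 0.4]
opening: 0.151
finger_force: 30.0
```

```bash
python3 - <<'E'
from h import *
s=get_state();print(s["eef_pos"],s["opening"]*88,s["qpos"].round(2),s["ft_force"],s["wrist_torque"], Ro.from_quat(s["ee_rot"]).as_matrix().round(3))
E
```

```text
[0.58888844 0.31561737 0.0607248 ] 13.32731146883785 [-0.44  0.79 -0.18  1.58  0.18  0.79 -0.14] [-0.10288313 -0.36010755  0.38454887] [-0.03172553  0.04687067 -0.02662824] [[-0.529  0.849 -0.   ]
 [ 0.849  0.529 -0.   ]
 [-0.    -0.    -1.   ]]
```

Call:
servo_tool(dp=[[0, 0, 0], [0, 0, 0], [0, 0, 0], [0, 0, 0], [0, 0, 0], [0, 0, 0], [0, 0, 0], [0, 0, 0]], dr=[[0, 0, 0.17], [0, 0, 0.34], [0, 0, 0.51], [0, 0, 0.68], [0, 0, 0.85], [0, 0, 1.02], [0, 0, 1.19], [0, 0, 1.36]], hand=[0.05, 0.05, 0.05, 0.05, 0.05, 0.05, 0.05, 0.05])

```text
time: 10.15
eef_pos: [0.5882, 0.3156, 0.0607]
ee_rot: [0.928, 0.372, -0.001, -0.0]
ft_force: [-2.1, -1.5, 2.2]
opening: 0.157
finger_force: 30.0
```

Call:
servo_tool(dp=[[0, 0, 0], [0, 0, 0], [0, 0, 0], [0, 0, 0], [0, 0, 0], [0, 0, 0], [0, 0, 0], [0, 0, 0]], dr=[[0, 0, 0.1], [0, 0, 0.2], [0, 0, 0.3], [0, 0, 0.4], [0, 0, 0.47], [0, 0, 0.52], [0, 0, 0.56], [0, 0, 0.56]], hand=[0.05, 0.05, 0.05, 0.05, 0.05, 0.05, 0.05, 0.05])

```text
time: 11.15
eef_pos: [0.5881, 0.316, 0.0607]
ee_rot: [0.995, 0.104, -0.001, -0.0]
ft_force: [-4.9, -0.4, 4.1]
opening: 0.157
finger_force: 30.0
```

```bash
cat > st.py <<'E'
from h import *
s=get_state();R=Ro.from_quat(s["ee_rot"]).as_matrix()
print(s["time"],(s["eef_pos"]*1e3).round(1),s["opening"]*88,s["qpos"].round(2),s["ft_force"].round(1),s["wrist_torque"].round(3),"toolx deg",np.degrees(np.arctan2(R[1,0],R[0,0])).round(2),R[:,2].round(4))
E
python3 st.py; python3 - <<'E'
from h import *
c=capture("wrist");W=cloud(c,True);cv2.imwrite("pics/w3.png",c["image"])
print(rect(W,.587,.315,.07,.0525,.060))
E
```

```text
11.15 [588.1 316.   60.7] 13.837213302415998 [-0.76  0.8   0.3   1.6  -0.3   0.79 -1.69] [-4.9 -0.4  4.1] [-0.     1.117  0.069] toolx deg 11.94 [-0.0016 -0.     -1.    ]
(6327, array([589.2, 315.3]), array([95.8, 44.5]), 12.4, np.float64(56.6))
```

Call:
servo_tool(dp=[[0, 0, 0], [0, 0, 0], [0, 0, 0], [0, 0, 0], [0, 0, 0], [0, 0, 0], [0, 0, 0], [0, 0, 0]], dr=[[0, 0, 0.02], [0, 0, 0.04], [0, 0, 0.06], [0, 0, 0.08], [0, 0, 0.08], [0, 0, 0.08], [0, 0, 0.08], [0, 0, 0.08]], hand=[0.05, 0.05, 0.05, 0.05, 0.05, 0.05, 0.05, 0.05])

```text
time: 12.2
eef_pos: [0.5884, 0.3161, 0.0607]
ee_rot: [0.998, 0.065, -0.0, -0.0]
ft_force: [-4.3, 0.6, 4.9]
opening: 0.158
finger_force: 30.0
```

```bash
python3 st.py; python3 - <<'E'
from h import *
c=capture("wrist");W=cloud(c,True)
print(rect(W,.587,.315,.07,.0525,.060))
E
```

```text
12.2 [588.4 316.1  60.7] 13.941088852286304 [-0.77  0.8   0.32  1.6  -0.32  0.79 -1.76] [-4.3  0.6  4.9] [0.193 1.121 0.637] toolx deg 7.4 [-8.e-04  1.e-04 -1.e+00]
(6333, array([589.5, 315.4]), array([95.7, 44.3]), 12.1, np.float64(56.6))
```

Call:
servo_tool(dp=[[0, 0, 0], [0, 0, 0], [0, 0, 0], [0, 0, -10], [0, 0, -40], [0, 0, -74], [0, 0, -74], [0, 0, -74]], dr=[[0, 0, 0], [0, 0, 0], [0, 0, 0], [0, 0, 0], [0, 0, 0], [0, 0, 0], [0, 0, 0], [0, 0, 0]], hand=[0.6, 0.6, 0.6, 0.6, 0.6, 0.6, 0.6, 0.6])

```text
time: 13.25
eef_pos: [0.5887, 0.3155, 0.1345]
ee_rot: [0.998, 0.064, -0.0, 0.0]
ft_force: [-0.9, 0.2, -1.7]
opening: 0.602
finger_force: 0.0
```

```bash
python3 st.py; python3 - <<'E'
from h import *
c=capture("wrist");W=cloud(c,True)
print(rect(W,.587,.315,.07,.0525,.060),rect(W,.588,.315,.05,.082,.09))
for n in ("scene","side"):
    c=capture(n);W=cloud(c,False)
    print(n,rect(W,.587,.315,.07,.0525,.060),rect(W,.588,.315,.05,.080,.092))
E
```

```text
13.25 [588.7 315.5 134.5] 52.95852610934983 [-0.79  0.71  0.35  1.58 -0.29  0.91 -1.78] [-0.9  0.2 -1.7] [0.067 0.113 0.056] toolx deg 7.32 [-3.e-04 -1.e-04 -1.e+00]
(5334, array([589.3, 316. ]), array([95.9, 44.5]), 11.5, np.float64(56.7)) (1158, array([589.6, 315.7]), array([39.2, 14.1]), 11.1, np.float64(85.9))
scene (248, array([592. , 316.7]), array([96. , 44.1]), 13.6, np.float64(57.5)) (62, array([590.5, 317.6]), array([40.5, 14.1]), 11.7, np.float64(86.0))
side (166, array([586.8, 312.5]), array([93.9, 47.4]), 12.6, np.float64(56.2)) (35, array([587.1, 312.9]), array([38. , 14.1]), 2.4, np.float64(84.3))
```

The wing now lies along the block, with both at about 11.3°. Torque rose to 0.64 N m, well above friction, so it is on the stop. I'm regripping it square.

Call:
servo_tool(dp=[[0.7, 0, 20], [0.7, 0, 50], [0.7, 0, 74], [0.7, 0, 74], [0.7, 0, 74], [0.7, 0, 74], [0.7, 0, 74], [0.7, 0, 74]], dr=[[0, 0, -0.07], [0, 0, -0.07], [0, 0, -0.07], [0, 0, -0.07], [0, 0, -0.07], [0, 0, -0.07], [0, 0, -0.07], [0, 0, -0.07]], hand=[0.6, 0.6, 0.5, 0.3, 0.05, 0.05, 0.05, 0.05])

```text
time: 14.4
eef_pos: [0.59, 0.3161, 0.0615]
ee_rot: [0.995, 0.099, 0.0, -0.0]
ft_force: [-0.3, -0.4, 3.4]
opening: 0.155
finger_force: 30.0
```

Call:
servo_tool(dp=[[0, 0, 0], [0, 0, 0], [0, 0, -15], [0, 0, -40], [0, 0, -70], [0, 0, -100], [0, 0, -110], [0, 0, -110]], dr=[[0, 0, 0], [0, 0, 0], [0, 0, 0], [0, 0, 0], [0, 0, 0], [0, 0, 0], [0, 0, 0], [0, 0, 0]], hand=[0.05, 0.05, 0.05, 0.05, 0.05, 0.05, 0.05, 0.05])

```text
time: 15.4
eef_pos: [0.5895, 0.3155, 0.1708]
ee_rot: [0.995, 0.099, 0.0, -0.0]
ft_force: [-0.4, -0.4, -2.0]
opening: 0.156
finger_force: 30.0
```

```bash
python3 st.py
```

```text
15.4 [589.5 315.5 170.8] 13.732603084893803 [-0.79  0.66  0.35  1.56 -0.26  0.97 -1.73] [-0.4 -0.4 -2. ] [ 0.028  0.079 -0.017] toolx deg 11.33 [ 1.e-04  0.e+00 -1.e+00]
```

Call:
servo_tool(dp=[[-22, 50, -20], [-44, 100, -30], [-66, 149, -30], [-88, 199, -30], [-110, 249, -30], [-132, 298, -30], [-154, 348, -30], [-176, 398, -30]], dr=[[0, 0, 0.06], [0, 0, 0.12], [0, 0, 0.18], [0, 0, 0.244], [0, 0, 0.244], [0, 0, 0.244], [0, 0, 0.244], [0, 0, 0.244]], hand=[0.05, 0.05, 0.05, 0.05, 0.05, 0.05, 0.05, 0.05])

```text
time: 16.4
eef_pos: [0.4938, -0.1105, 0.1996]
ee_rot: [1.0, -0.023, -0.001, 0.0]
ft_force: [0.9, -0.2, -3.2]
opening: 0.155
finger_force: 30.0
```

```bash
python3 st.py
```

```text
16.4 [ 493.8 -110.5  199.6] 13.683010802334143 [-0.29  0.38  0.52  1.97 -0.24  0.85 -1.25] [ 0.9 -0.2 -3.2] [0.027 0.064 0.049] toolx deg -2.63 [-0.0022 -0.     -1.    ]
```

Call:
servo_tool(dp=[[-7, 30, 0], [-14, 60, 0], [-20, 85, 0], [-20, 100, 0], [-20, 100, 0], [-20, 100, 0], [-20, 100, 0], [-20, 100, 0]], dr=[[0, 0, 0], [0, 0, 0], [0, 0, 0], [0, 0, 0], [0, 0, 0], [0, 0, 0], [0, 0, 0], [0, 0, 0]], hand=[0.05, 0.05, 0.05, 0.05, 0.05, 0.05, 0.05, 0.05])

```text
time: 17.4
eef_pos: [0.4709, -0.2074, 0.2007]
ee_rot: [1.0, -0.022, -0.0, -0.0]
ft_force: [-0.4, -0.3, -3.2]
opening: 0.152
finger_force: 30.0
```

```bash
python3 st.py; python3 - <<'E'
from h import *
s=get_state();e=s["eef_pos"]
c=capture("wrist");W=cloud(c,True);np.save("w4.npy",W);cv2.imwrite("pics/w4.png",c["image"])
for nm,a in dict(board=(.530,-.312,.13,.026,.034),f1=(.530,-.258,.05,.055,.066),f2=(.530,-.366,.05,.055,.066),heldtop=(e[0],e[1],.075,e[2]-.010,e[2]+.001)).items(): print(nm,rect(W,*a))
# sockets: low points inside board
m=(np.hypot(W[...,0]-.53,W[...,1]+.312)<.045)
print(tip_of(c,"place"),m.sum())
E
```

```text
17.4 [ 470.9 -207.4  200.7] 13.367711121245417 [-0.1   0.39  0.54  1.95 -0.26  0.86 -1.04] [-0.4 -0.3 -3.2] [0.034 0.097 0.003] toolx deg -2.58 [-0.e+00  2.e-04 -1.e+00]
board (9643, array([ 530.6, -312.8]), array([191.4, 130. ]), 87.3, np.float64(30.1))
f1 (3439, array([ 532.6, -258.4]), array([94.2, 44.8]), -1.9, np.float64(60.9))
f2 (2765, array([ 528.5, -365.7]), array([95.4, 44.6]), -3.0, np.float64(60.5))
heldtop (6204, array([ 470.4, -207.2]), array([96.3, 44.5]), -3.1, np.float64(195.9))
[{'xyz': [0.5288, -0.31, 0.0276], 'confidence': 0.6}] 8908
```

View pics/w4.png

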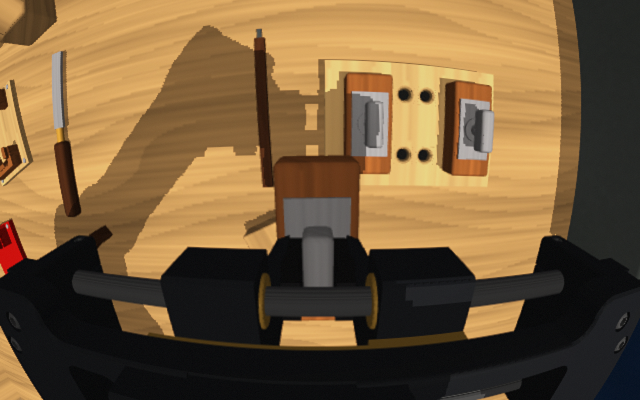

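The wrist picture shows the four vacant sockets at (405,95), (426,96), (403,155) and (425,156). The held block at (317,200) is parallel to the board. I'm computing the socket centre.

```bash
python3 - <<'E'
from h import *
im=cv2.imread("pics/w4.png");W=np.load("w4.npy")
g=im.max(2); c=capture("wrist"); K=c["mtx"];R=c["R"];t=c["t"];C=-R.T@t
out=[]
for u0,v0 in ((405,95),(426,96),(403,155),(425,156)):
    p=g[v0-13:v0+14,u0-11:u0+12].astype(float)
    lo,hi=p.min(),np.median(np.r_[p[0],p[-1]])
    w=np.clip((hi-p)/(hi-lo),0,1);w[w<.4]=0
    v,u=np.mgrid[v0-13:v0+14,u0-11:u0+12]
    uv=np.array([(w*u).sum(),(w*v).sum()])/w.sum()
    a=(uv-K[:2,2])/K[0,0]; r=np.hypot(*a); d=R.T@np.r_[a/r*np.sin(r),np.cos(r)]
    P=C+d*(.030-C[2])/d[2]; out.append(P[:2]*1e3); print(uv.round(1),P[:2]*1e3,(w>0).sum())
o=np.array(out);print(o.mean(0),np.degrees(np.arctan2(*((o[0]+o[1]-o[2]-o[3])[::-1]))), np.linalg.norm(o[0]-o[2]),np.linalg.norm(o[0]-o[1]))
s=get_state()
e=s["eef_pos"]
# held top rect repeated, wing
W=cloud(c,True)
for dz in ((-.010,.001),(-.008,-.002)): print(rect(W,e[0],e[1],.075,e[2]+dz[0],e[2]+dz[1]))
E
```

```text
[404.1  94.2] [ 562.44954032 -301.53030755] 148
[425.4  95.7] [ 561.4121685  -325.13883922] 126
[402.6 154.3] [ 499.18382988 -298.91962216] 144
[423.5 155. ] [ 498.11418867 -322.51663955] 130
[ 530.28993184 -312.02635212] -2.3675949722841256 63.31955302715909 23.631312019828037
(6213, array([ 470.3, -207.7]), array([95.8, 44.4]), -2.7, np.float64(195.9))
(6014, array([ 470.2, -208. ]), array([95.7, 44.3]), -2.3, np.float64(195.9))
```

Call:
servo_tool(dp=[[16, 26, 0], [32, 51, 0], [48, 77, 0], [65, 102, 0], [65, 102, 20], [65, 102, 45], [65, 102, 60], [65, 102, 60]], dr=[[0, 0, 0], [0, 0, 0], [0, 0, 0], [0, 0, 0], [0, 0, 0], [0, 0, 0], [0, 0, 0], [0, 0, 0]], hand=[0.05, 0.05, 0.05, 0.05, 0.05, 0.05, 0.05, 0.05])

```text
time: 18.55
eef_pos: [0.53, -0.3119, 0.1393]
ee_rot: [1.0, -0.023, -0.001, -0.001]
ft_force: [0.3, 0.2, -2.2]
opening: 0.156
finger_force: 30.0
```

```bash
python3 st.py; python3 - <<'E'
from h import *
s=get_state();e=s["eef_pos"]
c=capture("wrist");W=cloud(c,True)
print(rect(W,e[0],e[1],.075,e[2]-.009,e[2]-.001),rect(W,.530,-.312,.13,.026,.034))
for dy in (.054,-.054): print(rect(W,.530+dy*.045,-.3124+dy,.045,.058,.062))
for n in("side","scene"):
    c=capture(n);W=cloud(c,False)
    print(n,rect(W,e[0],e[1],.075,e[2]-.009,e[2]-.001),rect(W,.530,-.312,.13,.026,.034),[rect(W,.530+dy*.045,-.3124+dy,.045,.056,.064)for dy in (.054,-.054)])
E
```

```text
18.55 [ 530.  -311.9  139.3] 13.74629939134307 [ 0.12  0.64  0.49  1.73 -0.38  0.86 -0.85] [ 0.3  0.2 -2.2] [ 0.05   0.094 -0.022] toolx deg -2.62 [-0.0026  0.0015 -1.    ]
(6145, array([ 529.4, -312.4]), array([95.7, 44.5]), -2.1, np.float64(134.4)) (7763, array([ 539.2, -312.6]), array([191.8, 112.9]), 87.7, np.float64(30.2))
(2257, array([ 536.2, -258.5]), array([82.4, 43.6]), -2.8, np.float64(60.5))
(2500, array([ 531.1, -366.2]), array([82.9, 44.4]), -1.8, np.float64(60.4))
side (329, array([ 528.2, -318.7]), array([97.6, 44.7]), -8.7, np.float64(134.4)) (2088, array([ 529.3, -313.1]), array([193. , 130.2]), 87.5, np.float64(29.9)) [0, (609, array([ 527.3, -367.6]), array([88.5, 43.8]), -3.0, np.float64(60.8))]
scene (171, array([ 532.9, -308.7]), array([98.1, 44. ]), -2.3, np.float64(136.1)) (869, array([ 531.7, -310. ]), array([192.7, 138.2]), 86.9, np.float64(30.7)) [(172, array([ 532.4, -255.7]), array([86.8, 44.3]), -2.6, np.float64(61.6)), (135, array([ 537.3, -361.7]), array([71.6, 41.3]), -5.9, np.float64(61.3))]
```

Call:
servo_tool(dp=[[0.7, 0, 15], [0.7, 0, 30], [0.7, 0, 45], [0.7, 0, 55], [0.7, 0, 59], [0.7, 0, 62], [0.7, 0, 64], [0.7, 0, 65]], dr=[[0, 0, 0], [0, 0, 0], [0, 0, 0], [0, 0, 0], [0, 0, 0], [0, 0, 0], [0, 0, 0], [0, 0, 0]], hand=[0.05, 0.05, 0.05, 0.05, 0.05, 0.05, 0.05, 0.05])

```text
time: 19.7
eef_pos: [0.5318, -0.3131, 0.0759]
ee_rot: [1.0, -0.023, 0.0, 0.0]
ft_force: [0.4, 0.3, -3.1]
opening: 0.155
finger_force: 30.0
```

```bash
python3 st.py
```

```text
19.7 [ 531.8 -313.1   75.9] 13.616513253216027 [ 0.15  0.73  0.44  1.75 -0.43  0.75 -0.81] [ 0.4  0.3 -3.1] [ 0.083  0.066 -0.012] toolx deg -2.65 [ 4.e-04 -2.e-04 -1.e+00]
```

Call:
servo_tool(dp=[[-0.5, -0.7, 1], [-0.5, -0.7, 2], [-0.5, -0.7, 3], [-0.5, -0.7, 4], [-0.5, -0.7, 5], [-0.5, -0.7, 6], [-0.5, -0.7, 7], [-0.5, -0.7, 8]], dr=[[0, 0, 0], [0, 0, 0], [0, 0, 0], [0, 0, 0], [0, 0, 0], [0, 0, 0], [0, 0, 0], [0, 0, 0]], hand=[0.05, 0.05, 0.05, 0.05, 0.05, 0.05, 0.05, 0.05])

```text
time: 20.7
eef_pos: [0.5315, -0.3124, 0.0687]
ee_rot: [1.0, -0.023, 0.0, -0.0]
ft_force: [-1.8, 2.4, 6.8]
opening: 0.161
finger_force: 30.0
```

```bash
python3 st.py
```

```text
20.7 [ 531.5 -312.4   68.7] 14.13147114746189 [ 0.16  0.74  0.43  1.75 -0.43  0.74 -0.81] [-1.8  2.4  6.8] [0.496 0.556 0.012] toolx deg -2.65 [ 8.e-04  3.e-04 -1.e+00]
```

Call:
servo_tool(dp=[[-0.3, -0.5, 1], [-0.3, -0.5, 2], [-0.3, -0.5, 3], [-0.3, -0.5, 4], [-0.3, -0.5, 4.5], [-0.3, -0.5, 5], [-0.3, -0.5, 5.2], [-0.3, -0.5, 5.2]], dr=[[0, 0, 0], [0, 0, 0], [0, 0, 0], [0, 0, 0], [0, 0, 0], [0, 0, 0], [0, 0, 0], [0, 0, 0]], hand=[0.05, 0.05, 0.05, 0.05, 0.05, 0.05, 0.05, 0.05])

```text
time: 21.7
eef_pos: [0.5315, -0.3122, 0.0654]
ee_rot: [1.0, -0.023, 0.001, -0.0]
ft_force: [-5.9, 5.1, 21.4]
opening: 0.153
finger_force: 30.0
```

```bash
python3 st.py; python3 - <<'E'
from h import *
c=capture("wrist");W=cloud(c,True)
print(rect(W,.531,-.3124,.06,.052,.075),[rect(W,.531+dy*.045,-.3124+dy,.045,.056,.064)for dy in (.054,-.054)])
E
```

```text
21.7 [ 531.5 -312.2   65.4] 13.433122274922324 [ 0.16  0.75  0.43  1.76 -0.44  0.73 -0.8 ] [-5.9  5.1 21.4] [ 1.13   1.442 -0.025] toolx deg -2.66 [ 1.7e-03  5.0e-04 -1.0e+00]
(12990, array([ 542.1, -316.8]), array([104. , 101.3]), 29.7, np.float64(60.9)) [(5482, array([ 555. , -270.7]), array([65.2, 45.4]), 86.8, np.float64(60.9)), (5458, array([ 551.2, -356.1]), array([66. , 44.9]), 89.2, np.float64(60.8))]
```

```bash
cat > tops.py <<'E'
from h import *
for n in ("wrist","side","scene"):
    c=capture(n);W=cloud(c,n=="wrist")
    d=W[...,:2]-np.array([.5304,-.3124]);a=np.radians(-2.6)
    bx=d[...,0]*np.cos(a)+d[...,1]*np.sin(a);by=-d[...,0]*np.sin(a)+d[...,1]*np.cos(a)
    for off in(.054,0,-.054):
        for x0,x1 in((.025,.045),(-.045,-.025)):
            m=(abs(by-off)<.015)&(bx>x0)&(bx<x1)&(W[...,2]>.045)&(W[...,2]<.085)
            print(n,off,x0,m.sum(),(np.median(W[m][:,2])*1e3).round(2) if m.any() else None)
E
python3 tops.py
```

```text
wrist 0.054 0.025 2039 60.59
wrist 0.054 -0.045 0 None
wrist 0 0.025 2377 60.53
wrist 0 -0.045 59 60.39
wrist -0.054 0.025 2056 60.46
wrist -0.054 -0.045 0 None
side 0.054 0.025 0 None
side 0.054 -0.045 80 60.19
side 0 0.025 0 None
side 0 -0.045 99 60.56
side -0.054 0.025 122 60.27
side -0.054 -0.045 125 60.52
scene 0.054 0.025 50 61.43
scene 0.054 -0.045 15 61.16
scene 0 0.025 46 61.29
scene 0 -0.045 6 60.36
scene -0.054 0.025 47 61.17
scene -0.054 -0.045 9 61.2
```

The block's top is level with the fitted blocks at both ends. I'm letting go with a small opening and backing off.

Call:
servo_tool(dp=[[0, 0, -1.5], [0, 0, -1.5], [0, 0, -1.5], [0, 0, -1.5], [0, 0, -1.5], [0, 0, -20], [0, 0, -60], [0, 0, -110]], dr=[[0, 0, 0], [0, 0, 0], [0, 0, 0], [0, 0, 0], [0, 0, 0], [0, 0, 0], [0, 0, 0], [0, 0, 0]], hand=[0.05, 0.35, 0.35, 0.35, 0.35, 0.35, 0.35, 0.35])

```text
time: 22.9
eef_pos: [0.5305, -0.3117, 0.1743]
ee_rot: [1.0, -0.023, -0.0, -0.0]
ft_force: [0.6, -0.0, 0.4]
opening: 0.349
finger_force: 0.0
```

```bash
python3 st.py; python3 tops.py; python3 - <<'E'
from h import *
c=capture("wrist");cv2.imwrite("pics/w5.png",c["image"])
W=cloud(c,True);print(rect(W,.5304,-.3124,.024,.085,.095),rect(W,.5304,-.3124,.024,.080,.1))
c=capture("side");cv2.imwrite("pics/s5.png",c["image"])
E
```

```text
22.9 [ 530.5 -311.7  174.3] 30.7171214467099 [ 0.1   0.6   0.51  1.71 -0.35  0.93 -0.87] [ 0.6 -0.   0.4] [ 0.053  0.027 -0.011] toolx deg -2.66 [-8.e-04  2.e-04 -1.e+00]
wrist 0.054 0.025 801 60.61
wrist 0.054 -0.045 401 60.64
wrist 0 0.025 843 60.59
wrist 0 -0.045 579 60.43
wrist -0.054 0.025 802 60.47
wrist -0.054 -0.045 409 60.5
side 0.054 0.025 84 60.47
side 0.054 -0.045 90 60.85
side 0 0.025 99 60.4
side 0 -0.045 106 60.42
side -0.054 0.025 123 60.28
side -0.054 -0.045 123 60.72
scene 0.054 0.025 56 61.29
scene 0.054 -0.045 17 61.47
scene 0 0.025 52 61.22
scene 0 -0.045 17 60.54
scene -0.054 0.025 49 61.3
scene -0.054 -0.045 16 61.67
(885, array([ 530.1, -312.6]), array([40.7, 14.4]), -3.3, np.float64(89.9)) (908, array([ 530.4, -312.6]), array([41.3, 14.4]), -3.1, np.float64(89.8))
```

View pics/s5.png

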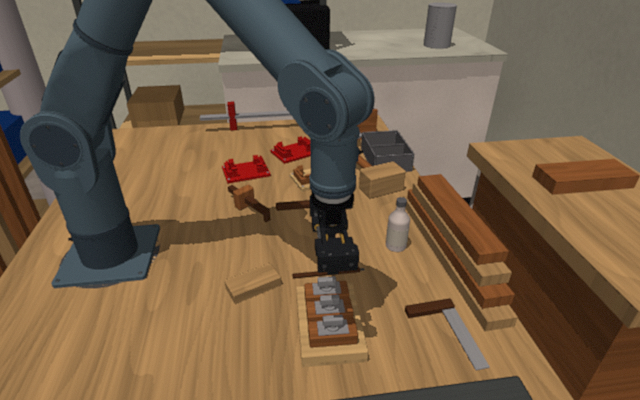

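The side picture shows three level blocks in the board at (330,310), wings along x. The gripper is clear above them and the other things are where they lay.

```bash
python3 -c "
from plant import *
print(sign_off())"
```

```text
the job is handed in; nothing more can be done
None
```

I tightened the wing to its stop in the beech jig and pressed the block fully home between the two fitted blocks, level with both, then handed the job in at about 23 s with the arm clear and no bystander seen to have moved.

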